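# Bolt the well lid, flip the kickstand and hold the board frame upright

### The job

Get the leaning circuit-board frame of the repair stand upright: first slide the barrel bolt on the tin lid fully home into its keeper, so the lid is firm footing; then flip the folded kickstand over centre until it is fully down; then tip the frame up until it stands upright with the kickstand's foot on the lid. The frame falls back if let go, so finish while still holding it upright with the gripper's fingers touching the frame, and leave the loose things lying about undisturbed.

Things in the scene. Friction and masses are not known exactly. Their poses are not given: they have to be found in the camera images.
- stand: Fixed repair stand. Origin on the cart surface, z up; offsets below are in its frame, mm. Steel base plate x -110 to 100, y -155 to 175, 8 thick. On it a shallow parts well under a tin lid, lid top at z 36, x -30 to 86, y -106 to 166. The frame tilts about a line parallel to y at x -60, z 30, on brackets at y +-95 (top z 42). The kickstand comes down on the +x side.
- bolt (a joint): Barrel bolt travel in m: slides along the stand's -y, from about 0 (drawn back) to 0.035 (fully home, tip through the keeper, at its end stop). About 1.5 N of friction; stays where left. On the line x 30 stand its two staples (y 12 and -90, top z 55) and the keeper, an arch at y -125, top z 58.
- bolt_knob (a point): Centre of the top of the bolt's steel knob, an upright pin 11 mm in diameter, standing 40 above the rod (rod top at z 50, knob top at z 90). At bolt = 0 it is at stand (30, -30, 90) mm; at y -65 when home. Fingertips kept at z 60 or higher clear the staples and keeper.
- frame: Steel frame 170 wide (y +-85), 12 thick (x), with a green circuit board; top edge 195 from its tilt axis. Origin on the axis at stand (-60, 0, 30), z up along the frame. Pitch against the stand: 0 = upright (end stop: kickstand foot on lid), -0.35 = leaning to stand -x on its rest (start). A spring always pulls it back to there; holding it upright near the top takes 4 to 5 N towards stand +x.
- rail_mid (a point): Middle of the frame's top rail (rail 12 thick, 14 tall), 188 mm from the tilt axis along the frame. Its -x face is where the frame can be pushed up.
- kick (a joint): Kickstand angle in rad relative to the frame: 0 = folded, pointing up parallel to the frame; grows as it swings to the frame's +x side and down; 2.07 = fully down at its stop. With the frame leaning back it falls back to folded below about 0.35 and, pushed clearly past that, falls by its own weight to 2.07.
- leg_foot (a point): Centre of the round rubber foot (21 mm) at the end of the kickstand, a 12 mm steel rod, 122.5 mm from its pivot. The pivot is at frame (0, 135, 75) mm, on a 12 mm axle stub: the leg stands 50 mm outside the frame's +y edge, nothing beside it. Folded, it can be pushed towards stand +x near its end.
- fuse_jar: Bystander: squat amber glass jar, 60 mm wide, 62 tall, beyond the stand (+x). Origin under its centre.
- standoff0: Bystander: brass standoff pillar 16 mm wide, 44 tall, on the cart at the stand's +y side. Origin under its centre.
- standoff1: Bystander: a like brass pillar, on the cart at the stand's +y side.
- standoff2: Bystander: a like brass pillar, standing on the tin lid, near stand x 60, y 60.
- trackball: Bystander: white trackball 56 mm in a black 70 mm square housing, 58 tall overall, on the stand's -y side. Origin under its centre.
- foot_pad: Bystander: black rubber disc 44 mm wide, 12 thick, on the stand's -y side.

How it is judged:
By the outcome, as a careful person would: the job done as asked, in the order asked, and still so for the second after the job is handed in, while the arm keeps its last pose, push and grip.
It also fails if it takes over 61 s, if anything falls off the work surface, if the arm or the gripper's body presses on something with over 40 N, if the wrist force passes 120 N, or if a joint passes its speed limit or range.

### The arm

A 6-joint arm with a two-finger parallel gripper is mounted at the origin on the work surface. World frame = base frame: x ahead of the robot, y to its left, z up, the work surface at z = 0. Lengths are in m, angles in rad, forces in N, time in s.
With the tool pointing down it reaches from about 0.35 to 0.875 m from the base axis. Payload 4.2 kg.
Tool frame: the origin (TCP) lies between the finger pads; the fingertips stand 25 mm ahead of it and the grasp point (between the pads) lies 6 mm ahead of it (r.tips_ahead is the distance from the TCP to the fingertips, in m); z points along the fingers, y is the line along which they close (so a half turn about z gives the same grasp; the last joint's range is limited). The gripper opens to 87 mm and grips with 3 to 60 N. Pads are 19 mm wide; open, the fingers measure 117 mm over their backs; the gripper's body (75 mm by 190 mm) begins 51 mm behind the grasp point.
Start: joints at [1.498, 0.385, 0.008, 0, -1.194, -0.259], TCP at [0.204, 0.591, 0.248] pointing down, gripper open.
Joint ranges: [-3.14, 3.14], [-1.21, 2.06], [-1.07, 1.41], [-3.16, 2.05], [-2.99, -0.16], [-3.1, 3.1]. Speed limits (rad/s): [2.79, 2.79, 3.14, 3.14, 3.14, 3.14].

### API

Orientations are given as a unit quaternion [x, y, z, w].
In Python, from workcell import sensors, camera, camera_model, sign_off, r gives the robot as it stands.
- The arm moves only by the tool tcp_steps, called after "Call:" by a JSON object that holds its "fn" and its "kwargs", one argument or row to a line. Schema: {"type":"object","properties":{"steps":{"type":"array","items":{"type":"number"},"minItems":7,"maxItems":56},"only":{"type":"string"},"quiet":{"type":"boolean"},"lines":{"type":"string"}},"required":["steps"],"additionalProperties":false}. steps is one flat list of numbers that holds 1 to 8 rows one after another, with no inner brackets; each row has 7 numbers: a rotation vector rx, ry, rz in rad, then dx, dy, dz in m, then the finger opening in m; each row is the pose to reach, as a shift and turn from the pose commanded when the call began, along the tool's axes at that moment; what a row does not reach only later rows make up. A row lasts 1/12 s, in which the tool goes at most 0.0417 m and 0.125 rad, less where a joint would pass 70% of its speed; a pose out of reach is approached as far as the arm can. The fingers move at their own pace and stop on an object; the grip force is fixed at half the most. Time passes only in rows, so rows that do not move let the fingers close. The tool returns the time, the measured TCP pose, the force, the opening and the grip force at its end. only (a regular expression) keeps the lines of the reply that match it, lines (a string "A,B") keeps lines A to B, and quiet returns only ok. Input that does not fit is refused with a message, and nothing moves.
- sensors.get_obs(): the state, without advancing time (a new reading comes with each control period).
- camera(name): name is "scene" or "top"; returns (picture, depth): 480x640x3 uint8, red, green, blue; 480x640 float32, m along the optical axis (not along the pixel's ray), 0 where there is no reading.
- camera_model(name): a dict with "fx", "fy", "cx", "cy" (pixels), "world_to_cam" (4x4, takes a point from world to camera coordinates). Camera axes: x right, y down, z forward; pixel columns grow to the right and rows downward; lengths in m; the calibration is good to about 2 mm. A picture is of the moment at which its call begins. camera_model takes no time and is no camera call.
- sign_off(): hands the job in; it is judged then, once.
The state is a dict: "time": time; "joints": joint angles; "joint_velocities": joint speeds; "joint_torque": joint torques, N m; "tool_pos": TCP position; "tool_rot": TCP orientation; "contact_force": force on the tool from outside, world axes, zero at the start; "torque": the same for the moment, N m; "finger_gap": finger opening in m; "gripper_force": force on a finger pad.
Only numpy, scipy, OpenCV 4.12 (cv2) and the standard library are available. Lean on these libraries where they do the work, as an engineer would, in place of code of your own. Each camera call takes 0.05 s, during which the arm holds its last target. There are 200 camera calls.

## Working session

There is one attempt and no reset: what is moved stays moved. The work goes in short steps, Python scripts to look and compute and a tool call to move; the robot and the scene stay as the last step left them, time stands still between calls to the robot, and variables do not carry over. Pictures are saved under pics/ and viewed, at most 10 in all, crops included, and the job is handed in when it is done.

```bash
mkdir -p pics; ls; python3 - <<'E'
from workcell import sensors,camera,camera_model,r
import cv2,numpy as np
for n in("scene","top"):
    p,d=camera(n); cv2.imwrite(f"pics/{n}0.png",p[:,:,::-1]); np.savez(f"{n}0.npz",p=p,d=d)
    m=camera_model(n); print(n,m["fx"],m["fy"],m["cx"],m["cy"],np.round(m["world_to_cam"],4).tolist())
o=sensors.get_obs(); print(o["time"],o["tool_pos"],o["tool_rot"],o["contact_force"],o["finger_gap"],r.tips_ahead)
E
```

```text
pics
scene 560.7299611236605 560.7299611236605 332.88405650166135 228.12264210556043 [[0.664, 0.7476, 0.015, -0.4416], [0.4736, -0.405, -0.7821, -0.1789], [-0.5786, 0.5264, -0.623, 1.4999], [0.0, 0.0, 0.0, 1.0]]
top 514.015156824754 514.015156824754 320.93364893581855 246.82262308678227 [[-0.0066, -0.9997, -0.0221, 0.0423], [-0.9898, 0.0097, -0.1422, 0.6766], [0.1424, 0.021, -0.9896, 0.9245], [0.0, 0.0, 0.0, 1.0]]
0.1 [0.20343292 0.59044464 0.24659688] [ 9.86257602e-01 -1.65211967e-01 -9.29085990e-05  9.69117215e-04] [ 0.67770142  0.77278744 -0.19748205] 0.08684614561561627 0.025
```

View pics/scene0.png

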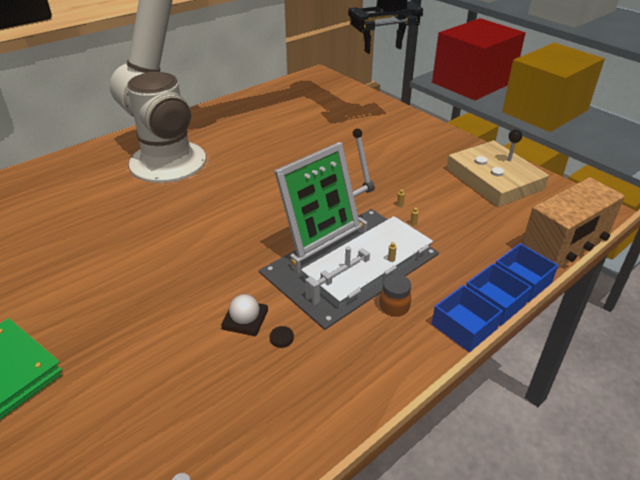

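View pics/top0.png

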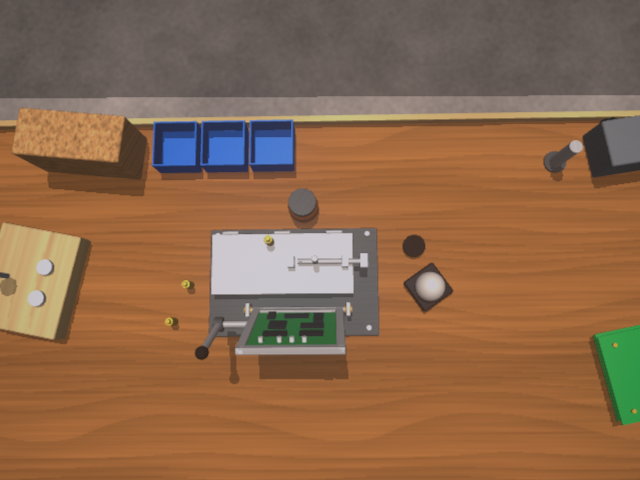

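The scene view shows the leaning frame around px (320,200), the kickstand foot at (357,133) and the bolt knob at (348,255). The top view shows the lid at px (212–354, 233–297), the knob top near (315,259), the foot at (202,352), the pillars at (186,285), (170,322) and (268,240), the jar at (302,204), the trackball at (430,287) and the pad at (414,246).

```bash
cat > h.py <<'E'
import numpy as np,cv2
from workcell import camera_model
from scipy.spatial.transform import Rotation as R
def ray(n,u,v):
    m=camera_model(n);T=np.array(m["world_to_cam"]);A=T[:3,:3].T
    return -A@T[:3,3],A@np.array([(u-m["cx"])/m["fx"],(v-m["cy"])/m["fy"],1])
def onz(n,u,v,z):
    o,d=ray(n,u,v);return o+d*(z-o[2])/d[2]
def deep(n,u,v,z):
    o,d=ray(n,u,v);return o+d*z
def proj(n,p):
    m=camera_model(n);c=(np.array(m["world_to_cam"])@np.r_[p,1]);return np.array([m["fx"]*c[0]/c[2]+m["cx"],m["fy"]*c[1]/c[2]+m["cy"]])
def blob(mask,x0,x1,y0,y1):
    k=np.zeros(mask.shape,np.uint8);k[y0:y1,x0:x1]=mask[y0:y1,x0:x1]
    n,l,s,c=cv2.connectedComponentsWithStats(k);i=1+np.argmax(s[1:,4]);return (l==i).astype(np.uint8),c[i],s[i]
E
python3 - <<'E'
from h import *
t=np.load("top0.npz");p=t["p"].astype(int);d=t["d"]
lid,c,s=blob(((p.min(2)>150)&(np.ptp(p,axis=2)<25)),205,362,225,303)
print("lid px",c,s)
# lid by height from depth
vv,uu=np.mgrid[200:350,190:400]
P=np.array([deep("top",u,v,d[v,u]) for v,u in zip(vv.ravel(),uu.ravel())])
L=P[(abs(P[:,2]-.036)<.004)&(lid[vv.ravel(),uu.ravel()]>0)]
rc=cv2.minAreaRect((L[:,:2]*1000).astype(np.float32));print("lid rect",rc,np.median(L[:,2]))
# dark base plate
pl,c,s=blob((p.max(2)<110)&(np.ptp(p,axis=2)<20)|(lid>0),200,390,222,345)
pts=np.array([onz("top",u,v,.008)[:2]*1000 for v,u in zip(*np.nonzero(pl))]);print("plate",s,cv2.minAreaRect(pts.astype(np.float32)))
print("knob",onz("top",315,259,.09),"foot top",deep("top",202,352,d[352,202]),onz("top",202,352,.218))
q=np.load("scene0.npz");print("foot scene",deep("scene",357,133,q["d"][133,357]))
for n,f in(("so0",(186,285)),("so1",(170,322)),("so2",(268,240)),("jar",(302,204)),("ball",(430,287)),("rail",(292,350))):
    print(n,deep("top",*f,d[f[1],f[0]]).round(3))
for h in(1,):
    a=cv2.resize(t["p"][220:370,180:390,::-1],None,fx=3.8,fy=3.8,interpolation=cv2.INTER_CUBIC);cv2.imwrite("pics/c1.png",a)
E
```

```text
lid px [281.78626773 262.98867565] [ 211  231  151   63 8389]Traceback (most recent call last):
  File "<stdin>", line 7, in <module>
  File "h.py", line 10, in deep
    o,d=ray(n,u,v);return o+d*z
        ~~~^^^^^^^
  File "h.py", line 5, in ray
    m=camera_model(n);T=np.array(m["world_to_cam"]);A=T[:3,:3].T
ValueError: time passes only in moves, steps and waits
```

```bash
sed -i 's/^from workcell import camera_model/from workcell import camera_model as _cm\nimport functools\ncamera_model=functools.lru_cache(_cm)/' h.py
python3 - <<'E'
from h import *
t=np.load("top0.npz");p=t["p"].astype(int);d=t["d"]
lid,c,s=blob(((p.min(2)>150)&(np.ptp(p,axis=2)<25)),205,362,225,303)
vv,uu=np.mgrid[200:350,190:400]
P=np.array([deep("top",u,v,d[v,u]) for v,u in zip(vv.ravel(),uu.ravel())])
L=P[(abs(P[:,2]-.036)<.004)&(lid[vv.ravel(),uu.ravel()]>0)]
print("lid rect",cv2.minAreaRect((L[:,:2]*1000).astype(np.float32)),np.median(L[:,2]))
pl,c,s=blob((p.max(2)<110)&(np.ptp(p,axis=2)<20)|(lid>0),200,390,222,345)
pts=np.array([onz("top",u,v,.008)[:2]*1000 for v,u in zip(*np.nonzero(pl))]);print("plate",s,cv2.minAreaRect(pts.astype(np.float32)))
print("knob",onz("top",315,259,.09),"foot top",deep("top",202,352,d[352,202]),onz("top",202,352,.218))
q=np.load("scene0.npz");print("foot scene",deep("scene",357,133,q["d"][133,357]))
for n,f in(("so0",(186,285)),("so1",(170,322)),("so2",(268,240)),("jar",(302,204)),("ball",(430,287)),("rail",(292,350))):
    print(n,deep("top",*f,d[f[1],f[0]]).round(3))
a=cv2.resize(t["p"][220:370,180:390,::-1],None,fx=3.8,fy=3.8,interpolation=cv2.INTER_CUBIC);cv2.imwrite("pics/c1.png",a)
E
```

```text
lid rect ((650.6865234375, 112.71651458740234), (270.0738830566406, 119.79983520507812), 89.56574249267578) 0.036734288932722736
plate [  207   229   172   116 13814] ((607.6189575195312, 93.8639144897461), (222.3485107421875, 331.7049560546875), 0.39479729533195496)
knob [0.64884899 0.04673398 0.09      ] foot top [0.49280503 0.21371081 0.22527733] [0.49238424 0.21553642 0.218     ]
foot scene [0.49686202 0.2133936  0.21928079]
so0 [0.608 0.295 0.037]
so1 [0.538 0.016 1.012]
so2 [0.687 0.134 0.074]
jar [0.757 0.072 0.062]
ball [ 0.599 -0.165  0.056]
rail [0.494 0.078 0.214]
```

View pics/c1.png

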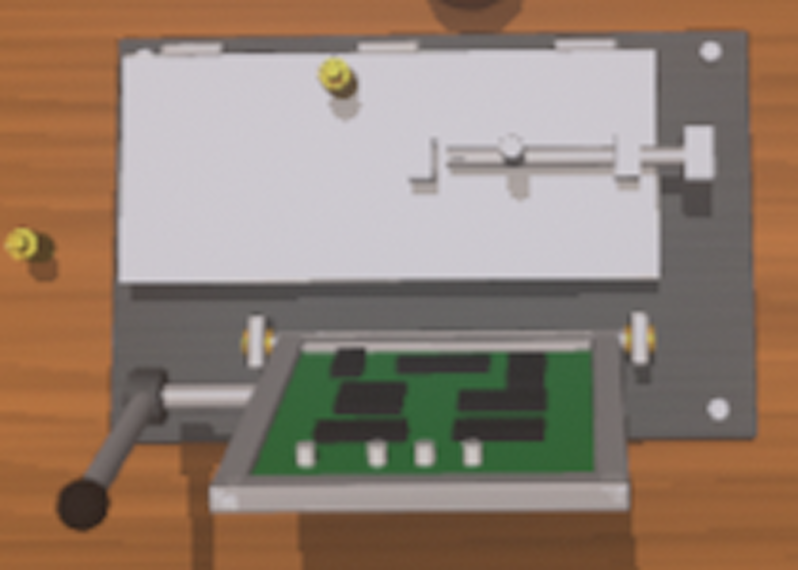

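The crop shows the knob top at crop (511,148), the lid at crop (120–660, 50–282), the foot at (82,503) and the rail at y≈495. The lid, knob, foot and rail all put the stand origin near (0.621, 0.081), with yaw about 0. I'll start moving now: rise, align with the stand and close the fingers.

Call:
{"fn": "tcp_steps", "kwargs": {
  "steps": [0,0,-0.12,0.03,0.02,-0.03,0,0,0,-0.24,0.06,0.04,-0.055,0,0,0,-0.332,0.1,0.06,-0.055,0,0,0,-0.332,0.14,0.08,-0.055,0,0,0,-0.332,0.176,0.1,-0.055,0,0,0,-0.332,0.212,0.12,-0.055,0,0,0,-0.332,0.248,0.14,-0.055,0,0,0,-0.332,0.284,0.16,-0.055,0]
}}

```text
time: 0.77
tool_pos: [0.4137, 0.3529, 0.3023]
tool_rot: [1.0, 0.0, -0.0, 0.0]
contact_force: [0.4, 0.5, 1.3]
finger_gap: 0.0416
gripper_force: 0.0
```

Call:
{"fn": "tcp_steps", "kwargs": {
  "steps": [0,0,0,0.026,0.03,0,0,0,0,0,0.052,0.06,0,0,0,0,0,0.078,0.09,0,0,0,0,0,0.104,0.12,0,0,0,0,0,0.13,0.15,0,0,0,0,0,0.156,0.18,0,0,0,0,0,0.182,0.21,0,0,0,0,0,0.208,0.24,0,0]
}}

```text
time: 1.43
tool_pos: [0.6218, 0.1131, 0.302]
tool_rot: [1.0, 0.0, -0.0, 0.0]
contact_force: [-0.3, 0.3, 0.4]
finger_gap: 0.0008
gripper_force: 0.0
```

Call:
{"fn": "tcp_steps", "kwargs": {
  "steps": [0,0,0,0.02,0.022,0.02,0,0,0,0,0.02,0.022,0.06,0,0,0,0,0.02,0.022,0.10,0,0,0,0,0.02,0.022,0.14,0,0,0,0,0.02,0.022,0.175,0,0,0,0,0.02,0.022,0.2,0,0,0,0,0.02,0.022,0.21,0,0,0,0,0.02,0.022,0.21,0]
}}

```text
time: 2.1
tool_pos: [0.6393, 0.0922, 0.0892]
tool_rot: [1.0, -0.0, -0.003, 0.001]
contact_force: [-0.5, -1.0, -0.3]
finger_gap: 0.0004
gripper_force: 0.0
```

```bash
python3 - <<'E'
from h import *; from workcell import camera
p,d=camera("scene"); cv2.imwrite("pics/s2.png",cv2.resize(p[120:330,220:500,::-1],None,fx=2.8,fy=2.8))
E
```

```text
(no output)
```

View pics/s2.png

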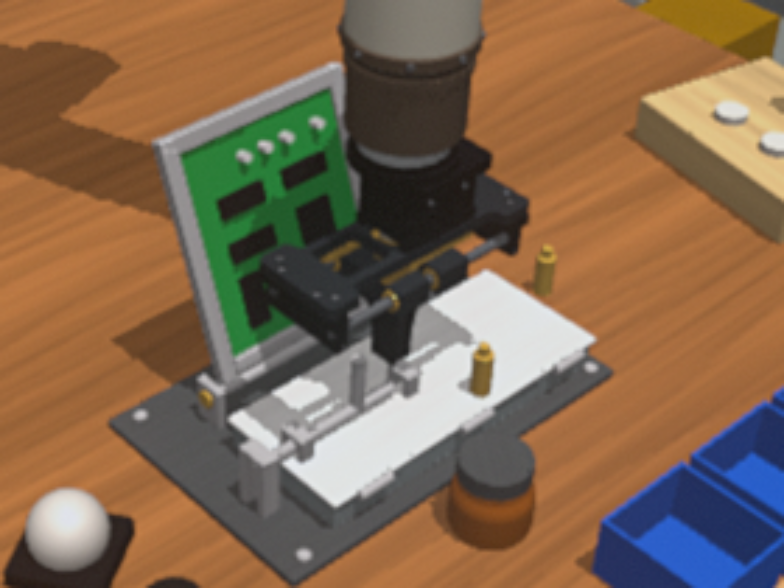

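The fingers are closed over the bolt line, just +y of the knob (crop px (360,375)), between it and the staple, and nothing is disturbed. I'll settle, then push.

Call:
{"fn": "tcp_steps", "kwargs": {
  "steps": [0,0,0,0.004,0,-0.003,0,0,0,0,0.004,0,-0.003,0,0,0,0,0.004,0,-0.003,0]
}}

```text
time: 2.4
tool_pos: [0.6467, 0.0934, 0.0982]
tool_rot: [1.0, 0.0, 0.002, -0.001]
contact_force: [-1.1, -0.1, 0.3]
finger_gap: 0.0004
gripper_force: 0.0
```

Call:
{"fn": "tcp_steps", "kwargs": {
  "steps": [0,0,0,0,0.01,0,0,0,0,0,0,0.02,0,0,0,0,0,0,0.025,0,0,0,0,0,0,0.03,0,0,0,0,0,0,0.035,0,0,0,0,0,0,0.04,0,0,0,0,0,0,0.04,0,0,0,0,0,0,0.04,0,0]
}}

```text
time: 3.07
tool_pos: [0.6451, 0.0524, 0.0955]
tool_rot: [1.0, -0.0, -0.0, 0.0]
contact_force: [0.7, 0.2, -0.8]
finger_gap: 0.0005
gripper_force: 0.0
```

Call:
{"fn": "tcp_steps", "kwargs": {
  "steps": [0,0,0,0,0.005,0,0,0,0,0,0,0.01,0,0,0,0,0,0,0.013,0,0,0,0,0,0,0.016,0,0,0,0,0,0,0.016,0,0,0,0,0,0,0.016,0,0]
}}

```text
time: 3.57
tool_pos: [0.645, 0.0364, 0.0955]
tool_rot: [1.0, -0.0, -0.0, 0.0]
contact_force: [0.3, -0.1, 0.5]
finger_gap: 0.0001
gripper_force: 0.0
```

Call:
{"fn": "tcp_steps", "kwargs": {
  "steps": [0,0,0,0,0.003,0,0,0,0,0,0,0.003,0,0,0,0,0,0,0.003,0,0]
}}

```text
time: 3.82
tool_pos: [0.645, 0.0336, 0.0955]
tool_rot: [1.0, 0.0, -0.0, 0.0]
contact_force: [0.4, -0.3, -0.3]
finger_gap: 0.0002
gripper_force: 0.0
```

Call:
{"fn": "tcp_steps", "kwargs": {
  "steps": [0,0,0,0,0.003,0,0,0,0,0,0,0.003,0,0,0,0,0,0,0.003,0,0]
}}

```text
time: 4.07
tool_pos: [0.6451, 0.0332, 0.0956]
tool_rot: [1.0, 0.0, 0.0, -0.002]
contact_force: [-1.5, 7.4, 0.6]
finger_gap: 0.0004
gripper_force: 4.0
```

Call:
{"fn": "tcp_steps", "kwargs": {
  "steps": [0,0,0,0,0.002,0,0,0,0,0,0,0.002,0,0,0,0,0,0,0.002,0,0]
}}

```text
time: 4.32
tool_pos: [0.6451, 0.033, 0.0956]
tool_rot: [1.0, 0.001, 0.001, -0.003]
contact_force: [-2.6, 13.7, 0.5]
finger_gap: 0.0004
gripper_force: 6.7
```

```bash
python3 - <<'E'
from h import *; from workcell import camera
p,d=camera("scene"); cv2.imwrite("pics/s3.png",cv2.resize(p[210:330,250:430,::-1],None,fx=4,fy=4))
E
```

```text
(no output)
```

View pics/s3.png

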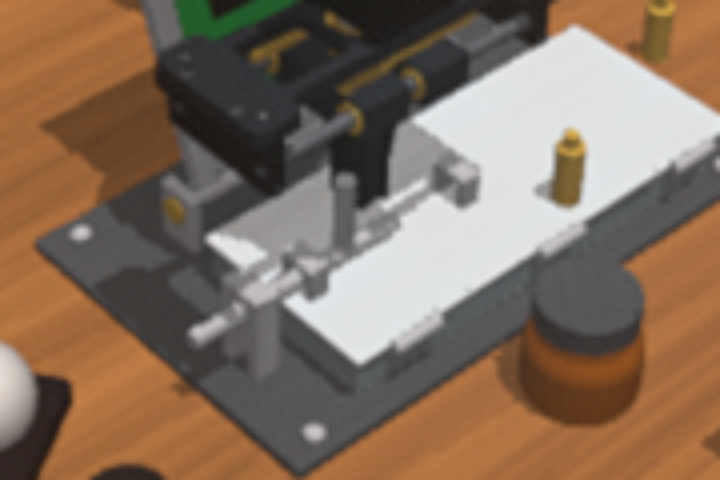

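The bolt is home. Its tip sticks out well past the keeper (crop px (205,330)), the knob is against its staple at (345,215), and 13.7 N produced no further travel. Next I'll back off, rise and go behind the leg.

Call:
{"fn": "tcp_steps", "kwargs": {
  "steps": [0,0,0,0,-0.016,0,0,0,0,0,0,-0.016,-0.04,0,0,0,0,0,-0.016,-0.08,0,0,0,0,0,-0.016,-0.12,0,0,0,0,0,-0.016,-0.16,0,0,0,0,0,-0.016,-0.2,0,0,0,0,0,-0.016,-0.215,0,0,0,0,0,-0.016,-0.215,0]
}}

```text
time: 5.03
tool_pos: [0.647, 0.0449, 0.3171]
tool_rot: [1.0, 0.0, 0.006, -0.001]
contact_force: [-0.1, 0.1, 0.5]
finger_gap: 0.0
gripper_force: 0.0
```

Call:
{"fn": "tcp_steps", "kwargs": {
  "steps": [0,0,0,-0.03,-0.025,0,0,0,0,0,-0.06,-0.05,0,0,0,0,0,-0.09,-0.075,0,0,0,0,0,-0.12,-0.1,0,0,0,0,0,-0.15,-0.125,0,0,0,0,0,-0.18,-0.15,0,0,0,0,0,-0.2,-0.17,0,0,0,0,0,-0.2,-0.17,0,0]
}}

```text
time: 5.7
tool_pos: [0.4418, 0.2168, 0.3102]
tool_rot: [1.0, 0.003, -0.001, 0.0]
contact_force: [0.6, 0.3, 0.1]
finger_gap: 0.0005
gripper_force: 0.0
```

Down to TCP z 0.22, check, then push +x.

Call:
{"fn": "tcp_steps", "kwargs": {
  "steps": [0,0,0,0,0,0.035,0,0,0,0,0,0,0.07,0,0,0,0,0,0,0.09,0,0,0,0,0,0,0.09,0,0,0,0,0,0,0.09,0]
}}

```text
time: 6.12
tool_pos: [0.445, 0.2142, 0.2197]
tool_rot: [1.0, 0.0, -0.001, 0.001]
contact_force: [0.2, -0.4, 1.5]
finger_gap: 0.0006
gripper_force: 0.0
```

Call:
{"fn": "tcp_steps", "kwargs": {
  "steps": [0,0,0,0.012,0,0,0,0,0,0,0.024,0,0,0,0,0,0,0.036,0,0,0,0,0,0,0.048,0,0,0,0,0,0,0.06,0,0,0,0,0,0,0.072,0,0,0,0,0,0,0.084,0,0,0,0,0,0,0.09,0,0,0]
}}

```text
time: 6.78
tool_pos: [0.5378, 0.2149, 0.2211]
tool_rot: [1.0, -0.001, 0.001, -0.0]
contact_force: [-0.2, 0.1, -0.0]
finger_gap: 0.0003
gripper_force: 0.0
```

```bash
python3 - <<'E'
from h import *; from workcell import camera
p,d=camera("scene"); cv2.imwrite("pics/s4.png",cv2.resize(p[100:310,240:460,::-1],None,fx=2.8,fy=2.8))
E
```

```text
(no output)
```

View pics/s4.png

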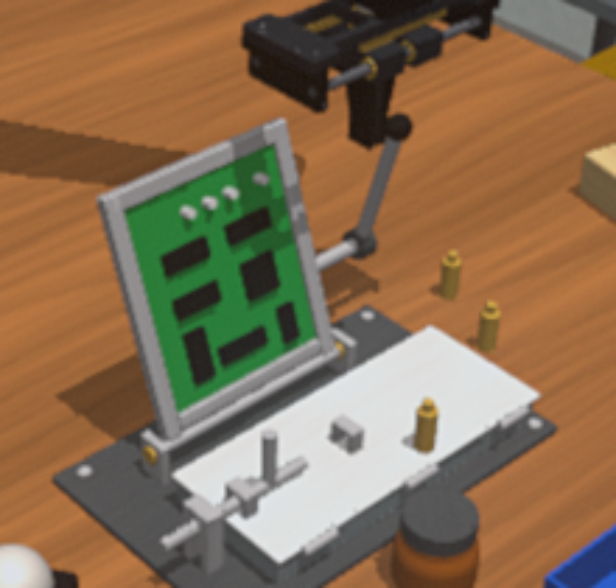

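The leg is past vertical: its foot is at crop (398,127) and its pivot at (360,243), and the fingers are behind it. I'll push a little further and let it fall.

Call:
{"fn": "tcp_steps", "kwargs": {
  "steps": [0,0,0,0.01,0,0,0,0,0,0,0.02,0,0,0,0,0,0,0.03,0,0,0,0,0,0,0.035,0,0,0,0,0,0,0.035,0,0,0,0,0,0,0.035,0,0,0,0,0,0,0.035,0,0,0,0,0,0,0.035,0,0,0]
}}

```text
time: 7.5
tool_pos: [0.5697, 0.2149, 0.2206]
tool_rot: [1.0, 0.0, -0.0, 0.0]
contact_force: [-0.1, 0.5, 0.5]
finger_gap: 0.0006
gripper_force: 0.0
```

Call:
{"fn": "tcp_steps", "kwargs": {
  "steps": [0,0,0,-0.03,0,-0.02,0,0,0,0,-0.06,0,-0.05,0,0,0,0,-0.09,0.025,-0.09,0,0,0,0,-0.12,0.05,-0.09,0,0,0,0,-0.13,0.075,-0.09,0,0,0,0,-0.14,0.1,-0.09,0,0,0,0,-0.14,0.125,-0.09,0,0,0,0,-0.14,0.13,-0.09,0]
}}

```text
time: 8.17
tool_pos: [0.4285, 0.0824, 0.3115]
tool_rot: [1.0, -0.0, 0.001, -0.0]
contact_force: [-0.7, 1.4, -0.8]
finger_gap: 0.0008
gripper_force: 0.0
```

```bash
python3 - <<'E'
from h import *; from workcell import camera
p,d=camera("scene"); cv2.imwrite("pics/s5.png",cv2.resize(p[100:310,240:460,::-1],None,fx=2.8,fy=2.8))
E
```

```text
(no output)
```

View pics/s5.png

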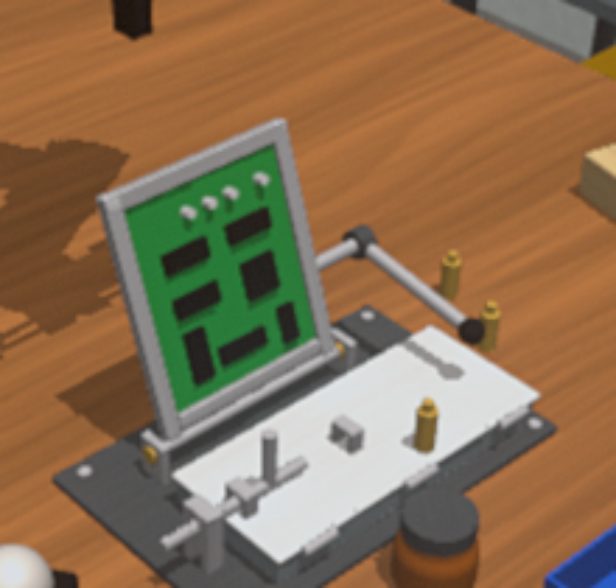

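The kickstand is fully down: the foot is at crop (472,330), hanging over the lid just ahead of the frame's tilt, and the pillars are standing. Next I'll lower behind the rail.

```bash
python3 -c "
from h import *
print(proj('scene',[.656,.216,.082]),(240+472/2.8,100+330/2.8))"
```

```text
[407.14196835 218.70041461] (408.57142857142856, 217.85714285714286)
```

Call:
{"fn": "tcp_steps", "kwargs": {
  "steps": [0,0,0,0,0,0.035,0,0,0,0,0,0,0.07,0,0,0,0,0,0,0.096,0,0,0,0,0,0,0.096,0,0,0,0,0,0,0.096,0]
}}

```text
time: 8.63
tool_pos: [0.4302, 0.0851, 0.2141]
tool_rot: [1.0, 0.001, -0.001, 0.001]
contact_force: [0.5, 1.0, 0.8]
finger_gap: 0.0006
gripper_force: 0.0
```

Call:
{"fn": "tcp_steps", "kwargs": {
  "steps": [0,0,0,0.02,0,0,0,0,0,0,0.03,0,0,0,0,0,0,0.037,0,0,0,0,0,0,0.044,0,0,0,0,0,0,0.051,0,0,0,0,0,0,0.058,0,0,0,0,0,0,0.064,0,0,0,0,0,0,0.07,0,0,0]
}}

```text
time: 9.3
tool_pos: [0.4989, 0.0843, 0.215]
tool_rot: [1.0, -0.0, -0.002, 0.001]
contact_force: [-6.1, 0.1, 3.9]
finger_gap: -0.0
gripper_force: 2.9
```

The foot matches the predicted fully-down position to within about 2 px, and the fingers are on the rail. I'll push on.

Call:
{"fn": "tcp_steps", "kwargs": {
  "steps": [0,0,0,0.006,0,0,0,0,0,0,0.012,0,0,0,0,0,0,0.018,0,0,0,0,0,0,0.024,0,0,0,0,0,0,0.029,0,0,0,0,0,0,0.034,0,0,0,0,0,0,0.038,0,0,0,0,0,0,0.041,0,0,0]
}}

```text
time: 9.97
tool_pos: [0.5407, 0.0845, 0.2148]
tool_rot: [1.0, -0.0, -0.001, 0.0]
contact_force: [-4.7, -0.4, 4.0]
finger_gap: 0.0006
gripper_force: 2.5
```

Call:
{"fn": "tcp_steps", "kwargs": {
  "steps": [0,0,0,0.002,0,0,0,0,0,0,0.004,0,0,0,0,0,0,0.005,0,0,0,0,0,0,0.005,0,0,0,0,0,0,0.005,0,0,0]
}}

```text
time: 10.38
tool_pos: [0.5434, 0.0845, 0.2147]
tool_rot: [1.0, 0.0, -0.003, 0.001]
contact_force: [-12.0, 1.7, 8.5]
finger_gap: 0.0005
gripper_force: 6.0
```

Call:
{"fn": "tcp_steps", "kwargs": {
  "steps": [0,0,0,0.002,0,0,0,0,0,0,0.002,0,0,0,0,0,0,0.002,0,0,0,0,0,0,0.002,0,0,0,0,0,0,0.002,0,0,0,0,0,0,0.002,0,0,0,0,0,0,0.002,0,0,0,0,0,0,0.002,0,0,0]
}}

```text
time: 11.05
tool_pos: [0.5437, 0.0845, 0.2147]
tool_rot: [1.0, 0.0, -0.005, 0.001]
contact_force: [-17.0, 2.6, 12.1]
finger_gap: 0.0003
gripper_force: 8.5
```

```bash
python3 - <<'E'
from h import *; from workcell import camera
p,d=camera("scene"); cv2.imwrite("pics/s6.png",cv2.resize(p[100:310,240:460,::-1],None,fx=2.8,fy=2.8))
print(proj("scene",[.668,.216,.046]))
E
```

```text
[409.65836949 234.65492914]
```

View pics/s6.png

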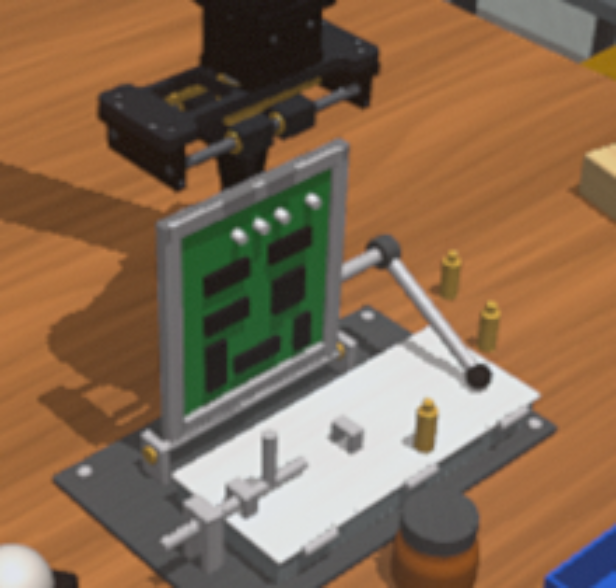

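The frame is upright with the foot on the lid: the foot is at px (410.7,234.3), against a prediction of (409.7,234.7). The fingers are pressing the rail, the bolt is home and the loose things are in place.

```bash
python3 -c "
from workcell import sign_off
print(sign_off())"
```

```text
the job is handed in; nothing more can be done
None
```

I slid the bolt fully home, flipped the kickstand fully down, and handed the job in at about 11 s with the fingers still holding the frame upright against its stop (about 17 N), its foot on the lid; no loose thing looked disturbed in the last picture.

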